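# Clamp a broken soap dish with a ratchet bar clamp and hold it

## Robot

A 6-joint arm with a two-finger parallel gripper is mounted at the origin on the work surface. World frame = base frame: x ahead of the robot, y to its left, z up, the work surface at z = 0. Lengths are in m, angles in rad, forces in N, time in s.
With the tool pointing down it reaches from about 0.425 to 0.95 m from the base axis. Payload 14.7 kg.
Tool frame: the origin (TCP) lies at the very end of the fingers, on their centre line; the grasp point (between the pads) lies 19 mm behind it; z points along the fingers, x is the direction in which the jaws open and shut, and the axes are right-handed (so a half turn about z gives the same grasp; the last joint's range is limited). The gripper opens to 85 mm and grips with 20 to 120 N. Pads are 22 mm wide; open, the fingers measure 114 mm over their backs; the gripper's body (76 mm by 85 mm) begins 54 mm behind the grasp point. The pads swing forward as they close: fully open they stand 13 mm farther back than shut.
Start: joints at [-1.341, 0.48, 1.596, -0, 1.065, -0.047], TCP at [0.178, -0.625, 0.231] pointing down, gripper open.
Joint ranges: [-2.75, 2.75], [-0.82, 2.05], [0.23, 2.67], [-1.56, 4.7], [0.09, 2.69], [-2.92, 2.92]. Speed limits (rad/s): [1.89, 1.89, 2.39, 3.01, 3.01, 3.01].

## Interface

Orientations are given as a unit quaternion [x, y, z, w].
In Python, from rig import get_obs, snapshot, calibration, hand_in gives the robot as it stands. The module is installed in compiled form; this text tells all that it offers.
- The arm moves only by the shell command python3 -m pendant 'ROWS' [FORCE]. ROWS is a JSON object of lists of equal length, an entry for each row: "xyz": the shift along the tool's x, y, z scaled (see below), a list of three; "twist": the turn, a rotation vector about the tool's x, y, z scaled (see below), a list of three; "grip": the opening, from 0 (shut) to 1 (fully open). In form: {"xyz": [[x, y, z], ...], "twist": [[rx, ry, rz], ...], "grip": [grip, ...]}. A call has 1 to 5 rows; each row shifts and turns the commanded pose from where the row before left it, along the tool's axes as they then stand; what a row does not reach is not made up. The controller multiplies each number of a shift by 40 mm and each number of a turn by 0.15 rad. A row lasts 1/8 s, in which the tool goes at most 62.5 mm and 10.7 degrees, less where a joint would pass 70% of its speed; a pose out of reach is approached as far as the arm can. A call with a number of a shift or a turn outside -1 to 1 is refused whole. A call with a gripper value outside its range is refused whole. The fingers move at their own pace and stop on an object; FORCE is the grip in N (left out, the last holds). Time passes only in rows, so rows that do not move let the fingers close. It gives the time, the measured TCP pose, the force and the opening at its end, in the units of the state.
- get_obs(): the state, without advancing time (a new reading comes with each control period).
- snapshot(name): name is "scene" or "top"; returns (picture, depth): 400x640x3 uint8, red, green, blue; 400x640 float32, m along the optical axis (not along the pixel's ray), 0 where there is no reading.
- calibration(name): a dict with "intrinsics" (3x3 intrinsics, pixels), "R" (3x3) and "t" (3): a world point X has camera coordinates R X + t. Camera axes: x right, y down, z forward; pixel columns grow to the right and rows downward; lengths in m; the calibration is good to about 2 mm. A picture is of the moment at which its call begins. calibration takes no time and is no camera call.
- hand_in(): hands the job in, once; it reports no verdict.
The state is a dict: "time": time; "joints": joint angles; "joint_velocities": joint speeds; "effort": joint torques, N m; "tcp_pos": TCP position; "tcp_rot": TCP orientation; "contact_force": force on the tool from outside, world axes, zero at the start; "moment": the same for the moment, N m; "finger_gap": opening from 0.0 (shut) to 1.0 (fully open).
Only numpy, scipy, OpenCV 4.12 (cv2) and the standard library are available. Lean on these libraries where they do the work, as an engineer would, in place of code of your own. Each camera call takes 0.05 s, during which the arm holds its last target. There are 200 camera calls.

## Task

Set the loose half of the broken white dish into the clamp beside the sink, broken edge to broken edge with the half already there, slide it along until you feel both halves seated against the fixed jaw, and let go. Then pump the clamp's trigger, pressing it well down and letting it come right back up, until the sprung pad meets the dish and is pushed about half way in, never to its stop, or the dish cracks. Move the jaw only with the trigger, leave the soap pump, tumbler and brush alone, and finish still holding the trigger pressed with the pad about half way in.

Things in the scene. Friction and masses are not known exactly. Their poses are not given: they have to be found in the camera images.
- clamp: Bar clamp screwed to the granite; cannot move. Origin on the granite under the bar's middle line; y along the bar to the fixed jaw (within 0.25 rad of world y), x across, z up. Flat grey bar 76 mm wide, y -200 to +130 mm; its top, the bed, is 10 mm above the granite. Black housing at y -185 to -107 mm, 54 mm wide, top 56 mm high (two pivot ears at its front end 80 mm), carries the trigger.
- fixed_face (a point): Centre of the inner face of the fixed jaw (dark steel, 70 mm wide, top 46 mm above the granite): y = +110 mm in the clamp's frame, 16 mm above the bed; axes as the clamp's.
- jaw: Sliding jaw, dark steel block 60 mm wide, 24 mm long, top 46 mm above the granite. Axes as the clamp's; its origin is the clamp's origin shifted along y by the jaw's travel. The trigger's ratchet drives it towards the fixed jaw (+y); it has 4 N of friction and stays put when the trigger goes up. Do not push it by hand.
- pad_face (a point): Centre of the front face of the sprung rubber pad on the sliding jaw (50 mm wide, 26 mm high, centre 17 mm above the bed). It starts at y = -45 to -23 mm in the clamp's frame. With both halves home and closed the dish's near end is at y = 0, where the pad meets it.
- pad (a joint): How far the pad is pushed back towards its jaw, m: 0 = fully out (free), 0.016 = on its stop. Spring 1.4 N per mm: 8 mm (half way) squeezes the dish with 11 N. If the trigger is let up, the jaw creeps back until only 2 to 3 mm is left.
- bar_top (a point): Top, at its middle, of the black cross bar at the end of the trigger lever: 14 mm thick, 44 mm long across the clamp; press down here with closed fingers. It is at about y = -184 mm in the clamp's frame, 91 mm above the granite when up and 66 mm when fully down.
- half_a: Half of a white ceramic soap dish, already on the clamp's bed, 0 to 5 mm from the fixed jaw. 56 mm wide (x), 55 mm long (y), 32 mm high, 0.13 kg; origin at the centre of its underside. Floor 12 mm thick, 8 mm walls on three sides; the broken, open edge faces -y, the closed end +y towards the fixed jaw.
- half_b: The loose other half, flat on the granite on the clamp's +x side, same sizes, 0.09 to 0.18 kg; origin at the centre of its underside. Broken, open edge at its +y, closed end -y; its y starts within 0.5 rad of the clamp's. Grip across its 56 mm width (x). In place its origin is 55 mm on the -y side of half_a's, on the bed 10 mm above the granite.
- soap_pump: Stainless steel soap pump, 68 mm in diameter, 166 mm tall, origin at the centre of its underside. Leave alone.
- tumbler: Empty glass tumbler, 72 mm in diameter at the rim, 110 mm tall, origin at the centre of its underside. Leave alone.
- scrub_brush: Green scrub brush lying down, about 235 mm long, 42 mm wide, 34 mm high, handle to its -x, origin on the granite near the middle. Leave alone.
- trigger: Trigger lever; origin at its pivot (clamp's y = -115 mm, 72 mm high), cross bar 70 mm behind it; the bar's full press is 25 mm. A spring (about 2 N up, 4 N down) returns it. A full press drives the jaw 14 mm less idle travel to the next 6 mm tooth: usually 12, at least 7. Freely it takes 4 to 6 N; once the pad meets the dish 0.5 N more per mm of bar travel (0.55 mm of pad): about 11 N at half way.
Things that resemble listed ones, but are neither listed nor needed, are in the scene too. Leave any red or turquoise look-alike of the half_b alone.

How it is judged:
On the way, in this order (a step that is already met when the one before it is completed fails the run):
1. the loose half lies on the bed, closed against the other half (gap at most 3 mm), which is against the fixed jaw (at most 3 mm), let go, with the trigger still up and the pad still free (y of half_b in the frame of half_a between -0.058 and -0.052 m and x of half_b in the frame of half_a between -0.007 and 0.007 m and y of half_a in the frame of fixed_face above -0.0305 m and height (world z) of half_b below 0.013 m and angle between half_b's own z axis and vertical below 0.06 rad and contact force between the fingers and half_b below 0.3 N and height (world z) of bar_top above 0.0873 m and value of joint pad below 0.002 m), for 0.2 s.
2. the trigger has been pressed well down (height (world z) of bar_top below 0.0745 m).
3. the trigger has come back up (height (world z) of bar_top above 0.0873 m).
At the end, for the whole second after the job is handed in: Robot still pressing the trigger (over 2 N, over 3 mm down); pad 4.5 to 12 mm in; halves flat on the bed, closed (gap under 2 mm, in line within 7 mm and 0.08 rad), pressed together over 3 N, within 2 mm of the fixed jaw; fingers off the dish (y of half_b in the frame of half_a between -0.057 and -0.052 m and x of half_b in the frame of half_a between -0.007 and 0.007 m and angle between the y axis of half_b and the y axis of half_a, either way round below 0.08 rad and y of half_a in the frame of fixed_face above -0.0295 m and height (world z) of half_b below 0.013 m and angle between each of half_b, half_a's own z axis and vertical below 0.06 rad and contact force between half_a and half_b above 3 N and value of joint pad between 0.0045 and 0.012 m and height (world z) of bar_top below 0.0885 m and contact force between any of the fingers, the arm and trigger above 2 N and contact force between the fingers and half_b below 0.3 N); the arm keeps its last pose, push and grip.
It fails at once if the pad is pushed to its stop (over 14.5 mm) and the dish cracks (value of joint pad above 0.0145 m).
It fails at once if the sliding jaw is pushed by the robot directly (contact force between any of the fingers, the arm and jaw above 3 N).
It fails at once if the soap pump, tumbler or brush is disturbed (moved over 30 mm) (distance of any of soap_pump, tumbler, scrub_brush from where it was at the start of the episode above 0.03 m).
It also fails if it takes over 64 s, if anything falls off the work surface, if the arm or the gripper's body presses on something with over 40 N, if the wrist force passes 120 N, or if a joint passes its speed limit or range.

## Working session

There is one attempt and no reset: what is moved stays moved. The work goes in short steps, Python scripts to look and compute and a shell command to move; the robot and the scene stay as the last step left them, time stands still between calls to the robot, and variables do not carry over. Pictures are saved under pics/ and viewed, about 8 in all and at most 12, crops included, and the job is handed in when it is done.

```bash
mkdir -p pics
cat > h.py <<'E'
import numpy as np, cv2
from rig import get_obs, snapshot, calibration
def snap(n,f=None):
    p,d=snapshot(n)
    if f: cv2.imwrite('pics/'+f,p[:,:,::-1])
    return p,d
def cloud(n,d):
    c=calibration(n);K=np.array(c['intrinsics']);R=np.array(c['R']);t=np.array(c['t'])
    v,u=np.mgrid[:d.shape[0],:d.shape[1]]
    P=np.stack([(u-K[0,2])/K[0,0]*d,(v-K[1,2])/K[1,1]*d,d],-1)
    return (P-t)@R
E
python3 - <<'E'
from h import *
print(get_obs())
for n in('scene','top'):
    p,d=snap(n,n+'0.png'); np.savez(n+'0.npz',p=p,d=d)
    c=calibration(n);print(n,np.round(c['intrinsics'],1).tolist(),(-np.array(c['R']).T@np.array(c['t'])).round(3))
    W=cloud(n,d); print([W[a,b].round(3).tolist() for a,b in((20,20),(20,620),(380,20),(380,620),(200,320))])
E
```

```text
{'time': 0.0, 'joints': array([-1.34061461e+00,  4.80855209e-01,  1.59684415e+00,  1.74995455e-05,
        1.06509834e+00, -4.66143131e-02]), 'joint_velocities': array([-0.00039733, -0.00172097,  0.00108743, -0.00159506, -0.00070611,
       -0.00232387]), 'effort': array([-3.67706103e-03, -9.50645614e+01, -4.30196249e+01, -4.97249748e-04,
        1.23965790e-02,  3.28601845e-05]), 'tcp_pos': array([ 0.17755488, -0.62486693,  0.2306683 ]), 'tcp_rot': array([ 7.97892981e-01, -6.02798829e-01, -4.58408837e-04, -3.91086703e-04]), 'contact_force': array([-0.88384885, -0.06433564, -1.13611134]), 'moment': array([ 0.01698343, -0.03535831,  0.01148889]), 'finger_gap': 1.0019988996634899}
scene [[379.8, 0.0, 311.5], [0.0, 379.8, 201.6], [0.0, 0.0, 1.0]] [ 1.051 -0.497  1.053]
[[0.201, -0.408, 0.684], [0.786, 2.041, 0.001], [-0.073, -1.164, -0.756], [1.637, 0.52, -0.448], [0.523, 0.065, 0.001]]
top [[393.5, 0.0, 314.8], [0.0, 393.5, 205.4], [0.0, 0.0, 1.0]] [ 0.469 -0.012  1.104]
[[1.621, 1.548, -0.754], [1.566, -1.449, -0.752], [0.053, 0.948, -0.153], [-0.12, -1.312, -0.748], [0.599, 0.005, 0.001]]
```

View pics/top0.png

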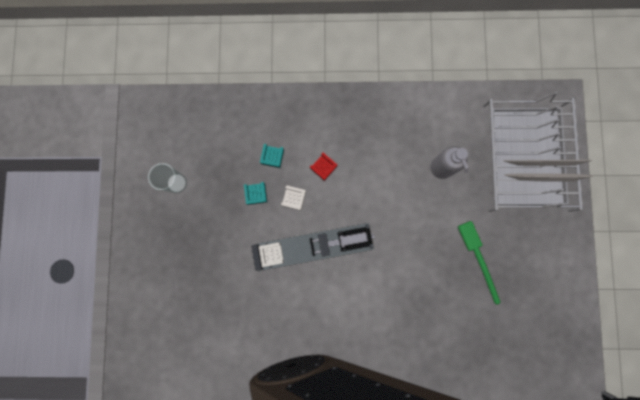

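View pics/scene0.png

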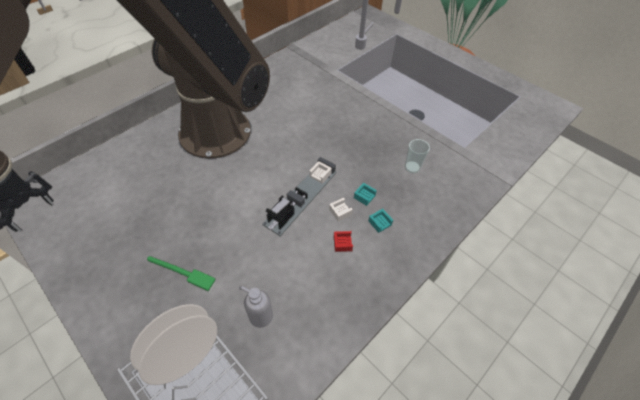

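The top view shows the loose white half at (293,197), and the clamp running from (253,257) to (372,237). Half_a is at (271,254), the jaw at about (319,245) and the trigger at about (355,239). The decoys, brush, pump and tumbler are all clear of these.

```bash
cat > meas.py <<'E'
from h import *
def white(n,p,d,half):
    W=cloud(n,d); hsv=cv2.cvtColor(p,cv2.COLOR_RGB2HSV)
    m=(hsv[...,1]<45)&(hsv[...,2]>165)&(W[...,0]>.35)&(W[...,0]<.8)&(W[...,1]>-.25)&(W[...,1]<.3)&(W[...,2]<.08)&(W[...,2]>-.01)
    k,l,s,c=cv2.connectedComponentsWithStats(m.astype(np.uint8))
    out=[]
    for i in range(1,k):
        if s[i,4]<60: continue
        q=W[l==i]; out.append((s[i].tolist(),c[i].round(1),q))
    return out
if __name__=='__main__':
    for n in('top','scene'):
        z=np.load(n+'0.npz')
        for s,c,q in white(n,z['p'],z['d'],0):
            r=cv2.minAreaRect((q[:,:2]*1000).astype(np.float32)); print(n,s,c,'z',np.percentile(q[:,2],[2,50,98]).round(4),'rect mm',np.round(r[0],1),np.round(r[1],1),round(r[2],1))
    z=np.load('top0.npz'); cr=z['p'][180:280,230:390]; cv2.imwrite('pics/crop0.png',cv2.resize(cr,(800,500),interpolation=cv2.INTER_CUBIC)[:,:,::-1])
    W=cloud('top',z['d'])
    # bar + steel points by height: clamp region
    m=(W[...,2]>.006)&(W[...,0]>.38)&(W[...,0]<.56)&(W[...,1]>-.2)&(W[...,1]<.2)
    k,l,s,c=cv2.connectedComponentsWithStats(m.astype(np.uint8))
    for i in range(1,k):
        if s[i,4]>150:
            q=W[l==i]; r=cv2.minAreaRect((q[:,:2]*1000).astype(np.float32)); print('clamp',s[i],np.round(r[0],1),np.round(r[1],1),r[2])
            for lo,hi in((.006,.016),(.038,.05),(.05,.06),(.07,.1)):
                h=q[(q[:,2]>lo)&(q[:,2]<hi)]
                if len(h)>5: r=cv2.minAreaRect((h[:,:2]*1000).astype(np.float32)); print(lo,hi,len(h),np.round(r[0],1),np.round(r[1],1),round(r[2],1),np.median(h[:,2]).round(4))
E
python3 meas.py
```

```text
top [282, 186, 23, 23, 380] [293.2 197.1] z [0.0079 0.0158 0.0341] rect mm [606.4  78.5] [54.4 60.4] 74.9
top [260, 243, 22, 23, 410] [270.8 254.1] z [0.0178 0.0246 0.044 ] rect mm [448.5 137.7] [55.3 53. ] 9.7
scene [310, 162, 21, 18, 209] [319.2 170.7] z [0.0175 0.0285 0.0445] rect mm [438.1 135.6] [79.2 56.6] 9.5
scene [330, 198, 22, 19, 206] [340.1 207.3] z [0.0007 0.0275 0.0351] rect mm [595.9  87.9] [70.5 78.9] 72.9
clamp [ 251  222  123   50 3248] [469.   23.1] [ 75.9 332.8] 10.599865913391113
0.006 0.016 1561 [468.6  25.2] [ 76.  327.1] 10.6 0.0094
0.038 0.05 585 [457.7  85.3] [ 69.1 206.1] 10.8 0.0438
0.05 0.06 302 [467.7  29.9] [ 53.9 307. ] 10.5 0.0552
0.07 0.1 363 [489.  -86.1] [43.4 83.4] 10.5 0.0817
```

View pics/crop0.png

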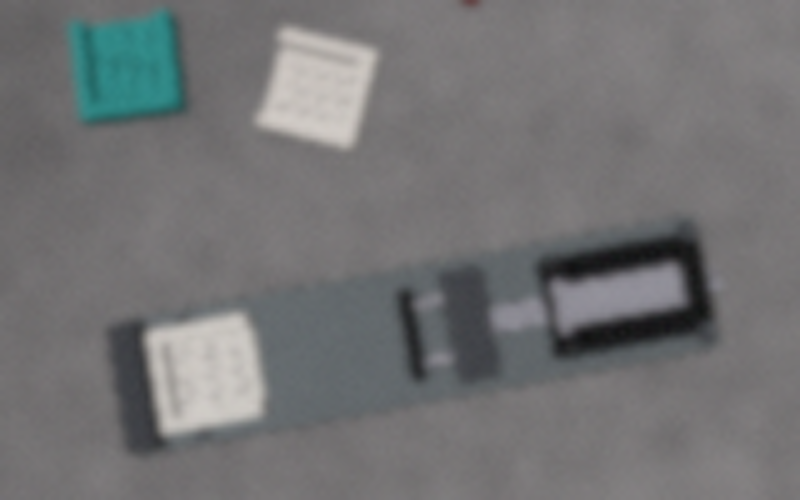

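```bash
cat > go.py <<'E'
import sys; from h import *
from scipy.spatial.transform import Rotation as Ro
def rep(x,y,z,ang):  # remaining shift in tool units, twist about tool z; ang = wanted world angle of tool x (deg)
    o=get_obs(); R=Ro.from_quat(o['tcp_rot']); M=R.as_matrix()
    a=np.degrees(np.arctan2(M[1,0],M[0,0])); da=(ang-a+90)%180-90
    print('t',round(o['time'],2),'tcp',o['tcp_pos'].round(4),'xang',a.round(2),'tilt',M[:,2].round(3),'gap',round(o['finger_gap'],3),'F',o['contact_force'].round(1))
    print('shift units',((np.array([x,y,z])-o['tcp_pos'])@M/.04).round(2),'twist z',round(-np.radians(da)/.15,2))
if __name__=='__main__': rep(*map(float,sys.argv[1:5]))
E
R='';
python3 -m pendant '{"xyz":[[-0.9,-0.95,0],[-0.95,-1,0],[-0.95,-1,0],[-0.95,-1,0],[-0.95,-1,0]],"twist":[[0,0,0],[0,0,0],[0,0,0],[0,0,0],[0,0,0]],"grip":[1,1,1,1,1]}'
python3 -m pendant '{"xyz":[[-0.95,-1,0],[-0.95,-1,0],[-0.95,-1,0],[-0.95,-1,0],[-0.95,-1,0]],"twist":[[0,0,0],[0,0,0],[0,0,0],[0,0,0],[0,0,0]],"grip":[1,1,1,1,1]}'
python3 go.py .606 .0785 .15 -15.1
```

```text
time: 0.72
tcp_pos: [0.3173, -0.3886, 0.2312]
tcp_rot: [0.798, -0.603, -0.0, -0.0]
contact_force: [0.8, -0.7, 0.7]
finger_gap: 1.001
time: 1.35
tcp_pos: [0.4578, -0.1512, 0.2313]
tcp_rot: [0.798, -0.603, 0.0, 0.0]
contact_force: [0.9, -0.3, -0.2]
finger_gap: 1.003
t 1.35 tcp [ 0.4578 -0.1512  0.2313] xang -74.14 tilt [ 0. -0. -1.] gap 1.003 F [ 0.9 -0.3 -0.2]
shift units [-4.51 -5.13  2.03] twist z -6.87
```

```bash
python3 -m pendant '{"xyz":[[-0.9,-1,0],[-0.9,-1,0],[-0.9,-1,0],[-0.9,-1,0],[-0.9,-1,0]],"twist":[[0,0,0],[0,0,0],[0,0,0],[0,0,0],[0,0,0]],"grip":[1,1,1,1,1]}'
python3 -m pendant '{"xyz":[[0,0,0.4],[0,0,0.5],[0,0,0.5],[0,0,0.4],[0,0,0]],"twist":[[0,0,-1],[0,0,-1],[0,0,-1],[0,0,-1],[0,0,-1]],"grip":[1,1,1,1,1]}'
python3 -m pendant '{"xyz":[[0,0,0],[0,0,0],[0,0,0]],"twist":[[0,0,-1],[0,0,-0.87],[0,0,0]],"grip":[1,1,1]}'
python3 go.py .606 .0785 .10 -15.1
python3 - <<'E'
from h import *
p,d=snap('scene');q,_=snap('top')
a=cv2.resize(p[120:260,240:420],(540,420),interpolation=3); cv2.imwrite('pics/pre.png',a[:,:,::-1])
E
```

```text
time: 1.98
tcp_pos: [0.601, 0.0767, 0.2311]
tcp_rot: [0.798, -0.603, -0.0, 0.0]
contact_force: [0.6, -0.1, -0.5]
finger_gap: 0.999
time: 2.6
tcp_pos: [0.5993, 0.0749, 0.1576]
tcp_rot: [0.964, -0.266, -0.001, 0.0]
contact_force: [0.5, 0.8, 0.6]
finger_gap: 0.999
time: 2.98
tcp_pos: [0.6002, 0.0749, 0.159]
tcp_rot: [0.991, -0.132, -0.0, 0.0]
contact_force: [-0.7, -0.0, 0.1]
finger_gap: 0.999
t 2.98 tcp [0.6002 0.0749 0.159 ] xang -15.14 tilt [-0.001 -0.    -1.   ] gap 0.999 F [-0.7 -0.   0.1]
shift units [ 0.12 -0.12  1.48] twist z -0.0
```

View pics/pre.png

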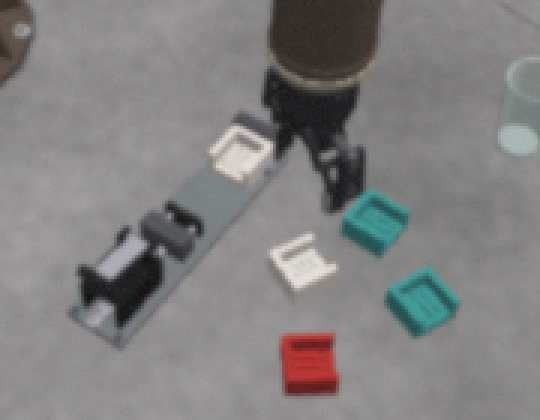

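The crop shows half_b open towards clamp +y with its closed end at -y, as stated. The space around it is clear for the open fingers, so I'm going down to grip.

```bash
python3 -m pendant '{"xyz":[[0.12,-0.12,0.9],[0,0,1],[0,0,1],[0,0,0.5],[0,0,0.3]],"twist":[[0,0,0],[0,0,0],[0,0,0],[0,0,0],[0,0,0]],"grip":[1,1,1,1,1]}'
python3 -m pendant '{"xyz":[[0,0,0.1],[0,0,0]],"twist":[[0,0,0],[0,0,0]],"grip":[1,1]}'
python3 go.py .606 .0785 .004 -15.1
```

```text
time: 3.7
tcp_pos: [0.6062, 0.0783, 0.0107]
tcp_rot: [0.991, -0.132, -0.0, 0.0]
contact_force: [0.2, -0.4, 0.2]
finger_gap: 1.001
time: 3.95
tcp_pos: [0.6068, 0.0784, 0.008]
tcp_rot: [0.991, -0.131, 0.0, -0.0]
contact_force: [0.3, -0.5, -0.3]
finger_gap: 1.003
t 3.95 tcp [0.6068 0.0784 0.008 ] xang -15.11 tilt [ 0.001  0.    -1.   ] gap 1.003 F [ 0.3 -0.5 -0.3]
shift units [-0.02  0.    0.1 ] twist z -0.0
```

```bash
python3 -m pendant '{"xyz":[[0,0,0.1],[0,0,0],[0,0,0],[0,0,0],[0,0,0]],"twist":[[0,0,0],[0,0,0],[0,0,0],[0,0,0],[0,0,0]],"grip":[0.5,0.5,0.5,0.5,0.5]}' 30
python3 -m pendant '{"xyz":[[0,0,0],[0,0,0],[0,0,0]],"twist":[[0,0,0],[0,0,0],[0,0,0]],"grip":[0.5,0.5,0.5]}'
python3 go.py .606 .0785 .004 -15.1
```

```text
time: 4.58
tcp_pos: [0.6065, 0.0783, 0.0037]
tcp_rot: [0.991, -0.131, 0.0, -0.0]
contact_force: [-1.5, -0.4, 5.8]
finger_gap: 0.651
time: 4.95
tcp_pos: [0.6065, 0.0784, 0.0037]
tcp_rot: [0.991, -0.131, 0.0, -0.0]
contact_force: [-0.4, -0.7, 6.3]
finger_gap: 0.652
t 4.95 tcp [0.6065 0.0784 0.0037] xang -15.09 tilt [ 0.  0. -1.] gap 0.652 F [-0.4 -0.7  6.3]
shift units [-0.01 -0.   -0.01] twist z 0.0
```

```bash
python3 -m pendant '{"xyz":[[0,0,-0.5],[0,0,-1],[0,0,-0.6],[-0.7,0.2,0],[-0.8,0.2,0]],"twist":[[0,0,0],[0,0,0],[0,0,0],[0,0,0],[0,0,0]],"grip":[0.5,0.5,0.5,0.5,0.5]}'
python3 -m pendant '{"xyz":[[-0.8,0.2,0],[-0.8,0.2,0],[-0.4,0.2,0],[0,0,0],[0,0,0]],"twist":[[0,0,0],[0,0,0],[0,0,-0.8],[0,0,-0.8],[0,0,-0.8]],"grip":[0.5,0.5,0.5,0.5,0.5]}'
python3 -m pendant '{"xyz":[[0,0,0],[0,0,0]],"twist":[[0,0,-0.59],[0,0,0]],"grip":[0.5,0.5]}'
python3 go.py .4599 .077 .014 10.6
python3 - <<'E'
from h import *
p,d=snap('scene');np.savez('s1.npz',p=p,d=d);q,e=snap('top');np.savez('t1.npz',p=q,d=e)
a=cv2.resize(p[130:240,250:380],(520,440),interpolation=3);b=cv2.resize(q[200:290,230:390],(640,360),interpolation=3)
b=cv2.copyMakeBorder(b[:, :280],0,80,0,0,cv2.BORDER_CONSTANT)
cv2.imwrite('pics/lift.png',np.hstack([a,b])[:,:,::-1])
E
```

```text
time: 5.58
tcp_pos: [0.5441, 0.0785, 0.0888]
tcp_rot: [0.991, -0.131, 0.001, -0.0]
contact_force: [-0.1, -0.0, -1.1]
finger_gap: 0.651
time: 6.2
tcp_pos: [0.4608, 0.0762, 0.0885]
tcp_rot: [0.999, 0.05, 0.001, -0.0]
contact_force: [-0.0, -0.1, -2.1]
finger_gap: 0.653
time: 6.45
tcp_pos: [0.461, 0.0762, 0.0882]
tcp_rot: [0.996, 0.092, 0.001, -0.0]
contact_force: [-0.8, -0.1, -1.2]
finger_gap: 0.652
t 6.45 tcp [0.461  0.0762 0.0882] xang 10.57 tilt [ 0.001  0.    -1.   ] gap 0.652 F [-0.8 -0.1 -1.2]
shift units [-0.03 -0.02  1.85] twist z -0.0
```

View pics/lift.png

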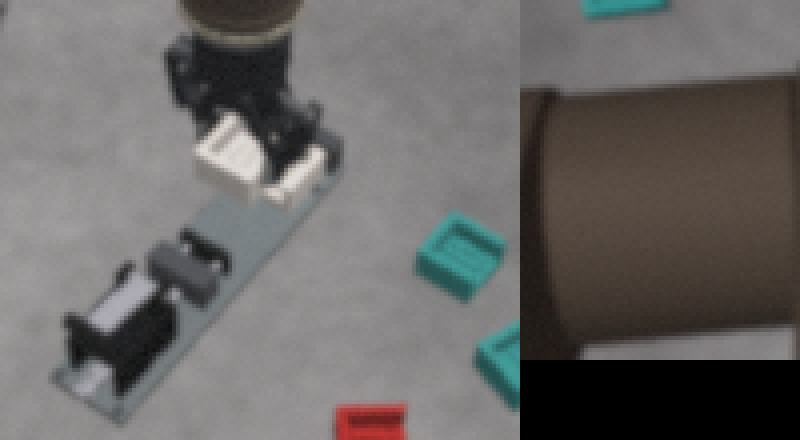

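Half_b is held level above the bed (left panel about (230,165)). The clamp is unchanged and the top view is blocked by the arm. Next I lower it onto the bed.

```bash
python3 -m pendant '{"xyz":[[-0.03,0,0.4],[0,0,0.5],[0,0,0.4],[0,0,0.25],[0,0,0.15]],"twist":[[0,0,0],[0,0,0],[0,0,0],[0,0,0],[0,0,0]],"grip":[0.5,0.5,0.5,0.5,0.5]}'
python3 -m pendant '{"xyz":[[0,0,0.1],[0,0,0.05],[0,0,0]],"twist":[[0,0,0],[0,0,0],[0,0,0]],"grip":[0.5,0.5,0.5]}'
python3 go.py .4599 .077 .0137 10.6
```

```text
time: 7.18
tcp_pos: [0.4595, 0.0759, 0.019]
tcp_rot: [0.996, 0.092, -0.0, -0.0]
contact_force: [0.2, -0.6, -0.4]
finger_gap: 0.647
time: 7.55
tcp_pos: [0.4597, 0.076, 0.0136]
tcp_rot: [0.996, 0.092, 0.0, -0.0]
contact_force: [-0.7, -0.2, -1.0]
finger_gap: 0.649
t 7.55 tcp [0.4597 0.076  0.0136] xang 10.6 tilt [ 0.001  0.    -1.   ] gap 0.649 F [-0.7 -0.2 -1. ]
shift units [ 0.01 -0.02 -0.  ] twist z -0.0
```

```bash
python3 -m pendant '{"xyz":[[0,0,0.02],[0,-0.05,0],[0,-0.05,0],[0,0,0]],"twist":[[0,0,0],[0,0,0],[0,0,0],[0,0,0]],"grip":[0.5,0.5,0.5,0.5]}'
python3 -m pendant '{"xyz":[[0,-0.05,0],[0,0,0]],"twist":[[0,0,0],[0,0,0]],"grip":[0.5,0.5]}'
python3 -m pendant '{"xyz":[[0,-0.04,0],[0,0,0]],"twist":[[0,0,0],[0,0,0]],"grip":[0.5,0.5]}'
```

```text
time: 8.05
tcp_pos: [0.4598, 0.0797, 0.0135]
tcp_rot: [0.996, 0.092, 0.001, 0.0]
contact_force: [-0.5, -6.7, 21.1]
finger_gap: 0.649
time: 8.3
tcp_pos: [0.4597, 0.0817, 0.0135]
tcp_rot: [0.996, 0.092, 0.001, 0.0]
contact_force: [1.0, -5.9, 20.1]
finger_gap: 0.653
time: 8.55
tcp_pos: [0.4595, 0.0833, 0.0135]
tcp_rot: [0.996, 0.092, 0.001, 0.0]
contact_force: [1.1, -6.7, 20.2]
finger_gap: 0.648
```

```bash
python3 -m pendant '{"xyz":[[0,0,-0.018],[0,0,0]],"twist":[[0,0,0],[0,0,0]],"grip":[0.5,0.5]}'
python3 -m pendant '{"xyz":[[0,-0.03,0],[0,0,0]],"twist":[[0,0,0],[0,0,0]],"grip":[0.5,0.5]}'
python3 -m pendant '{"xyz":[[0,-0.03,0],[0,0,0]],"twist":[[0,0,0],[0,0,0]],"grip":[0.5,0.5]}'
```

```text
time: 8.8
tcp_pos: [0.4584, 0.0834, 0.0136]
tcp_rot: [0.996, 0.092, 0.0, -0.0]
contact_force: [-1.7, -1.6, 9.6]
finger_gap: 0.653
time: 9.05
tcp_pos: [0.4583, 0.0845, 0.0136]
tcp_rot: [0.996, 0.092, 0.0, 0.0]
contact_force: [0.9, -4.5, 9.6]
finger_gap: 0.653
time: 9.3
tcp_pos: [0.4581, 0.0857, 0.0136]
tcp_rot: [0.996, 0.092, 0.0, 0.0]
contact_force: [0.4, -5.4, 9.0]
finger_gap: 0.645
```

```bash
python3 -m pendant '{"xyz":[[0,-0.02,-0.01],[0,0,0]],"twist":[[0,0,0],[0,0,0]],"grip":[0.5,0.5]}'
python3 -m pendant '{"xyz":[[0,-0.02,0],[0,0,0]],"twist":[[0,0,0],[0,0,0]],"grip":[0.5,0.5]}'
python3 -m pendant '{"xyz":[[0,-0.02,0],[0,0,0]],"twist":[[0,0,0],[0,0,0]],"grip":[0.5,0.5]}'
python3 go.py .4583 .0858 .0137 10.6
```

```text
time: 9.55
tcp_pos: [0.4575, 0.0866, 0.0136]
tcp_rot: [0.996, 0.092, 0.0, 0.0]
contact_force: [0.3, -0.9, 1.0]
finger_gap: 0.654
time: 9.8
tcp_pos: [0.4575, 0.0867, 0.0136]
tcp_rot: [0.996, 0.092, 0.0, 0.0]
contact_force: [2.2, -16.7, 1.1]
finger_gap: 0.649
time: 10.05
tcp_pos: [0.4575, 0.0868, 0.0136]
tcp_rot: [0.996, 0.093, 0.0, 0.0]
contact_force: [3.9, -32.2, 2.0]
finger_gap: 0.648
t 10.05 tcp [0.4575 0.0868 0.0136] xang 10.62 tilt [ 0.    -0.001 -1.   ] gap 0.648 F [  3.9 -32.2   2. ]
shift units [ 0.02  0.03 -0.  ] twist z 0.0
```

The force jumped from about 1 N to 32 N within 1.6 mm of commanded travel, 1 mm from where home should be, so both halves are seated. I'll ease off the push and release.

```bash
python3 -m pendant '{"xyz":[[0,0.03,0],[0,0,0]],"twist":[[0,0,0],[0,0,0]],"grip":[0.5,0.5]}'
python3 -m pendant '{"xyz":[[0,0,0],[0,0,0],[0,0,0],[0,0,0],[0,0,0]],"twist":[[0,0,0],[0,0,0],[0,0,0],[0,0,0],[0,0,0]],"grip":[0.85,0.85,0.85,0.85,0.85]}'
python3 -m pendant '{"xyz":[[0,0,-0.3],[0,0,-0.6],[0,0,-1],[0,0,-1],[0,0,-1]],"twist":[[0,0,0],[0,0,0],[0,0,0],[0,0,0],[0,0,0]],"grip":[0.85,0.85,0.85,0.85,0.85]}'
python3 go.py .4963 -.1223 .12 10.6
```

```text
time: 10.3
tcp_pos: [0.4574, 0.0867, 0.0136]
tcp_rot: [0.996, 0.092, -0.0, 0.0]
contact_force: [1.3, -10.5, 1.0]
finger_gap: 0.649
time: 10.92
tcp_pos: [0.4574, 0.087, 0.0136]
tcp_rot: [0.996, 0.092, -0.0, -0.0]
contact_force: [-0.0, 0.1, 0.4]
finger_gap: 0.854
time: 11.55
tcp_pos: [0.4572, 0.0869, 0.1718]
tcp_rot: [0.996, 0.092, 0.0, -0.0]
contact_force: [0.3, -0.1, -0.5]
finger_gap: 0.851
t 11.55 tcp [0.4572 0.0869 0.1718] xang 10.6 tilt [ 0.001  0.    -1.   ] gap 0.851 F [ 0.3 -0.1 -0.5]
shift units [-0.    5.32  1.29] twist z -0.0
```

```bash
python3 -m pendant '{"xyz":[[0,0.9,0],[0,1,0],[0,1,0],[0,1,0],[0,1,0]],"twist":[[0,0,0],[0,0,0],[0,0,0],[0,0,0],[0,0,0]],"grip":[0,0,0,0,0]}' 40
python3 -m pendant '{"xyz":[[0,0.38,0.3],[0,0,0.3],[0,0,0]],"twist":[[0,0,0],[0,0,0],[0,0,0]],"grip":[0,0,0]}'
python3 go.py .4959 -.1213 .1 10.6
cat > look.py <<'E'
import sys; from meas import *
tag=sys.argv[1]
p,d=snap('scene');q,e=snap('top')
for n,a,b in(('scene',p,d),('top',q,e)):
    for s,c,w in white(n,a,b,0):
        r=cv2.minAreaRect((w[:,:2]*1000).astype(np.float32)); print(n,s,c,'rect',np.round(r[0],1),np.round(r[1],1),round(r[2],1),'z',np.percentile(w[:,2],[2,50,98]).round(4))
a=cv2.resize(p[140:240,255:365],(484,440),interpolation=3);b=cv2.resize(q[225:280,240:320],(316,217),interpolation=3)
b=cv2.copyMakeBorder(b,0,223,0,0,cv2.BORDER_CONSTANT)
cv2.imwrite(f'pics/{tag}.png',np.hstack([a,b])[:,:,::-1])
E
python3 look.py placed
```

```text
time: 12.18
tcp_pos: [0.4935, -0.107, 0.1705]
tcp_rot: [0.996, 0.092, 0.0, 0.0]
contact_force: [-0.2, 0.4, -0.1]
finger_gap: -0.002
time: 12.55
tcp_pos: [0.4951, -0.1195, 0.1446]
tcp_rot: [0.996, 0.093, -0.001, -0.001]
contact_force: [-0.5, 0.5, 1.0]
finger_gap: -0.003
t 12.55 tcp [ 0.4951 -0.1195  0.1446] xang 10.62 tilt [-0.003  0.001 -1.   ] gap -0.003 F [-0.5  0.5  1. ]
shift units [0.01 0.05 1.11] twist z 0.0
scene [300, 161, 31, 27, 401] [315.2 174.5] rect [441.2 111. ] [ 80.  112.6] 10.2 z [0.017  0.0343 0.0451]
top [258, 239, 44, 28, 873] [279.6 252.8] rect [452.2 114. ] [ 59.1 109.7] 9.9 z [0.0137 0.0251 0.0444]
```

View pics/placed.png

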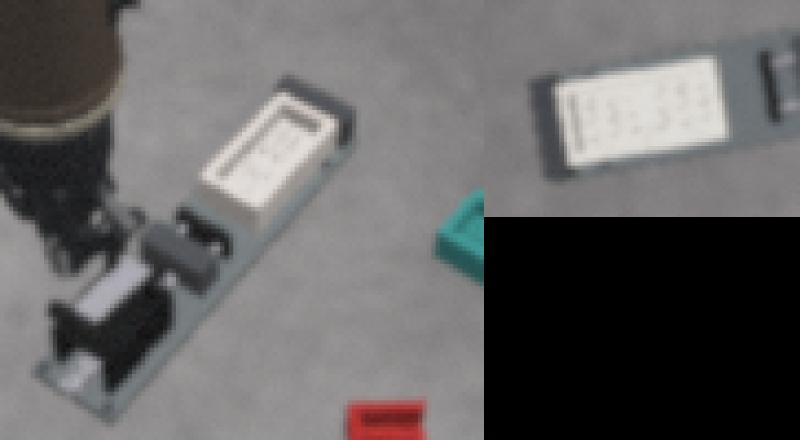

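The placed dish reads as one 110 x 59 mm block hard against the fixed jaw, in line with the clamp, with the pad about 25 mm away (right panel (765,85)). First full press next.

```bash
python3 -m pendant '{"xyz":[[0,0.04,0.5],[0,0,0.5],[0,0,0.2],[0,0,0.1],[0,0,0]],"twist":[[0,0,0],[0,0,0],[0,0,0],[0,0,0],[0,0,0]],"grip":[0,0,0,0,0]}'
python3 -m pendant '{"xyz":[[0,0,0.1],[0,0,0.1],[0,0,0]],"twist":[[0,0,0],[0,0,0],[0,0,0]],"grip":[0,0,0]}'
python3 -m pendant '{"xyz":[[0,0,0.1],[0,0,0.1],[0,0,0]],"twist":[[0,0,0],[0,0,0],[0,0,0]],"grip":[0,0,0]}'
python3 -m pendant '{"xyz":[[0,0,0.1],[0,0,0.1],[0,0,0]],"twist":[[0,0,0],[0,0,0],[0,0,0]],"grip":[0,0,0]}'
python3 go.py .4959 -.1213 .067 10.6
```

```text
time: 13.28
tcp_pos: [0.4968, -0.1221, 0.0939]
tcp_rot: [0.996, 0.093, 0.0, 0.0]
contact_force: [-0.1, 0.5, 0.0]
finger_gap: -0.001
time: 13.65
tcp_pos: [0.4967, -0.1223, 0.0855]
tcp_rot: [0.996, 0.092, 0.0, 0.0]
contact_force: [2.1, -1.5, 2.8]
finger_gap: -0.0
time: 14.02
tcp_pos: [0.4968, -0.1223, 0.0774]
tcp_rot: [0.996, 0.092, 0.0, 0.0]
contact_force: [2.6, -2.3, 3.0]
finger_gap: 0.002
time: 14.4
tcp_pos: [0.4967, -0.1223, 0.0696]
tcp_rot: [0.996, 0.092, 0.0, 0.0]
contact_force: [1.4, -3.3, 4.2]
finger_gap: 0.002
t 14.4 tcp [ 0.4967 -0.1223  0.0696] xang 10.6 tilt [ 0. -0. -1.] gap 0.002 F [ 1.4 -3.3  4.2]
shift units [-0.02 -0.03  0.06] twist z -0.0
```

```bash
python3 -m pendant '{"xyz":[[0,0,0.05],[0,0,0],[0,0,-0.2],[0,0,-0.3],[0,0,-0.3]],"twist":[[0,0,0],[0,0,0],[0,0,0],[0,0,0],[0,0,0]],"grip":[0,0,0,0,0]}'
python3 -m pendant '{"xyz":[[0,0,0],[0,0,0]],"twist":[[0,0,0],[0,0,0]],"grip":[0,0]}'
cat > pad.py <<'E'
from h import *
O=np.array([.4624,.0586]); a=np.radians(10.6); ex=np.array([np.cos(a),np.sin(a)]); ey=np.array([-ex[1],ex[0]])
def m(p,d,n):
    W=cloud(n,d); X=(W[...,:2]-O)@ex; Y=(W[...,:2]-O)@ey; Z=W[...,2]
    v=p.max(-1); s=(abs(X)<20)&(Y>-100)&(Y<20)
    J=s&(Z>.036)&(Z<.055)&(v>60)&(v<150)&(Y<-10)
    yb=np.arange(-.1,.02,.004); out=[]
    for y in yb:
        q=s&(Y>=y)&(Y<y+.004); out.append((int(y*1000),int(np.median(Z[q])*1000) if q.any() else -1,int(np.median(v[q])) if q.any() else -1))
    print(n,out)
if __name__=='__main__':
    z=np.load('top0.npz'); m(z['p'],z['d'],'top')
    p,d=snap('top'); m(p,d,'top')
E
python3 pad.py; python3 go.py .4959 -.1213 .067 10.6
```

```text
time: 15.02
tcp_pos: [0.4964, -0.1221, 0.1006]
tcp_rot: [0.996, 0.092, -0.0, -0.0]
contact_force: [0.8, -0.0, -0.0]
finger_gap: 0.001
time: 15.28
tcp_pos: [0.4965, -0.1222, 0.0997]
tcp_rot: [0.996, 0.092, 0.0, 0.0]
contact_force: [-0.6, -0.2, 0.1]
finger_gap: 0.002
top [(-100, 0, 119), (-96, 0, 119), (-92, 0, 119), (-88, 0, 119), (-83, 0, 119), (-79, 0, 119), (-75, 0, 118), (-71, 1104, 118), (-67, 0, 117), (-63, 0, 117), (-59, 0, 117), (-55, 0, 117), (-51, 0, 118), (-47, 0, 118), (-43, 0, 117), (-39, 0, 117), (-35, 0, 116), (-31, 0, 115), (-27, 0, 116), (-23, 0, 115), (-19, 0, 115), (-15, 0, 115), (-11, 0, 115), (-7, 0, 114), (-3, 0, 114), (0, 0, 114), (4, 0, 114), (8, 0, 115), (12, 0, 115), (16, 0, 114)]
top [(-100, 666, 63), (-96, 675, 62), (-92, 678, 63), (-88, 679, 64), (-83, 680, 66), (-79, 682, 69), (-75, 682, 69), (-71, 1104, 123), (-67, 681, 81), (-63, 658, 80), (-59, 605, 79), (-55, 45, 82), (-51, 3, 114), (-47, 1, 123), (-43, 0, 129), (-39, 0, 130), (-35, 0, 130), (-31, 0, 129), (-27, 0, 129), (-23, -1, 129), (-19, -1, 129), (-15, -1, 129), (-11, 0, 128), (-7, 0, 127), (-3, 0, 127), (0, 0, 128), (4, 0, 128), (8, 0, 127), (12, 0, 126), (16, 0, 126)]
t 15.32 tcp [ 0.4964 -0.1222  0.0994] xang 10.6 tilt [-0.  0. -1.] gap 0.001 F [ 0.2  0.8 -0.6]
shift units [-0.01 -0.02  0.81] twist z -0.0
```

```bash
sed -i 's/abs(X)<20)&(Y>-100)&(Y<20)/abs(X)<.02)\&(Z<.12)/' pad.py; python3 pad.py
```

```text
top [(-100, 9, 109), (-96, 11, 116), (-92, 11, 107), (-88, 11, 115), (-83, 9, 105), (-79, 10, 96), (-75, 44, 75), (-71, 45, 72), (-67, 45, 73), (-63, 45, 73), (-59, 45, 75), (-55, 45, 85), (-51, 10, 103), (-47, 11, 111), (-43, 9, 108), (-39, 9, 90), (-35, 39, 47), (-31, 39, 65), (-27, 9, 95), (-23, 8, 106), (-19, 9, 108), (-15, 9, 109), (-11, 9, 108), (-7, 10, 108), (-3, 9, 108), (0, 9, 108), (4, 8, 109), (8, 9, 109), (12, 9, 108), (16, 8, 109)]
top [(-100, 10, 121), (-96, 10, 129), (-92, 10, 119), (-88, 10, 128), (-83, 9, 118), (-79, 10, 124), (-75, 10, 120), (-71, 12, 110), (-67, 44, 85), (-63, 45, 81), (-59, 44, 81), (-55, 45, 81), (-51, 45, 83), (-47, 44, 94), (-43, 10, 112), (-39, 10, 118), (-35, 10, 119), (-31, 11, 103), (-27, 37, 53), (-23, 39, 69), (-19, 9, 102), (-15, 8, 118), (-11, 10, 119), (-7, 10, 119), (-3, 9, 122), (0, 31, 178), (4, 41, 222), (8, 40, 220), (12, 21, 217), (16, 23, 220)]
```

```bash
python3 -m pendant '{"xyz":[[0,0,0.2],[0,0,0.2],[0,0,0.2],[0,0,0.15],[0,0,0.05]],"twist":[[0,0,0],[0,0,0],[0,0,0],[0,0,0],[0,0,0]],"grip":[0,0,0,0,0]}'
python3 -m pendant '{"xyz":[[0,0,0.02],[0,0,0],[0,0,-0.2],[0,0,-0.3],[0,0,-0.3]],"twist":[[0,0,0],[0,0,0],[0,0,0],[0,0,0],[0,0,0]],"grip":[0,0,0,0,0]}'
python3 -m pendant '{"xyz":[[0,0,0],[0,0,0]],"twist":[[0,0,0],[0,0,0]],"grip":[0,0]}'
python3 pad.py | tail -1
```

```text
time: 16.0
tcp_pos: [0.4968, -0.1223, 0.067]
tcp_rot: [0.996, 0.092, 0.0, 0.0]
contact_force: [1.1, -2.2, 5.8]
finger_gap: 0.004
time: 16.62
tcp_pos: [0.4964, -0.1221, 0.0997]
tcp_rot: [0.996, 0.092, -0.0, -0.0]
contact_force: [-0.5, -0.2, 0.5]
finger_gap: -0.0
time: 16.88
tcp_pos: [0.4965, -0.1222, 0.0989]
tcp_rot: [0.996, 0.092, 0.0, 0.0]
contact_force: [-0.2, -0.9, 0.2]
finger_gap: 0.0
top [(-100, 10, 119), (-96, 11, 127), (-92, 9, 118), (-88, 10, 127), (-83, 10, 118), (-79, 10, 123), (-75, 10, 120), (-71, 10, 121), (-67, 12, 127), (-63, 10, 119), (-59, 11, 116), (-55, 43, 88), (-51, 44, 81), (-47, 46, 81), (-43, 45, 81), (-39, 45, 82), (-35, 45, 94), (-31, 28, 111), (-27, 10, 120), (-23, 11, 119), (-19, 10, 112), (-15, 39, 64), (-11, 39, 62), (-7, 12, 97), (-3, 10, 119), (0, 32, 178), (4, 40, 221), (8, 37, 220), (12, 21, 218), (16, 22, 221)]
```

```bash
python3 -m pendant '{"xyz":[[0,0,0.2],[0,0,0.2],[0,0,0.1],[0,0,0]],"twist":[[0,0,0],[0,0,0],[0,0,0],[0,0,0]],"grip":[0,0,0,0]}'
python3 -m pendant '{"xyz":[[0,0,0.08],[0,0,0]],"twist":[[0,0,0],[0,0,0]],"grip":[0,0]}'
python3 -m pendant '{"xyz":[[0,0,0.08],[0,0,0]],"twist":[[0,0,0],[0,0,0]],"grip":[0,0]}'
python3 -m pendant '{"xyz":[[0,0,0.08],[0,0,0]],"twist":[[0,0,0],[0,0,0]],"grip":[0,0]}'
python3 -m pendant '{"xyz":[[0,0,0.06],[0,0,0]],"twist":[[0,0,0],[0,0,0]],"grip":[0,0]}'
python3 pad.py | tail -1
```

```text
time: 17.42
tcp_pos: [0.4965, -0.1222, 0.0784]
tcp_rot: [0.996, 0.092, -0.0, -0.0]
contact_force: [1.4, -1.1, 2.0]
finger_gap: -0.002
time: 17.68
tcp_pos: [0.4966, -0.1223, 0.0756]
tcp_rot: [0.996, 0.092, 0.0, 0.0]
contact_force: [1.2, -2.7, 3.4]
finger_gap: -0.002
time: 17.92
tcp_pos: [0.4966, -0.1223, 0.0724]
tcp_rot: [0.996, 0.092, 0.0, 0.0]
contact_force: [0.3, -2.8, 4.0]
finger_gap: -0.005
time: 18.18
tcp_pos: [0.4966, -0.1222, 0.0693]
tcp_rot: [0.996, 0.092, 0.0, -0.0]
contact_force: [-0.1, -2.9, 5.6]
finger_gap: -0.001
time: 18.42
tcp_pos: [0.4966, -0.1221, 0.067]
tcp_rot: [0.996, 0.092, 0.0, -0.0]
contact_force: [0.7, -2.1, 6.2]
finger_gap: -0.005
top [(-100, 10, 122), (-96, 11, 128), (-92, 9, 120), (-88, 11, 127), (-83, 10, 121), (-79, 9, 127), (-75, 10, 129), (-71, 10, 124), (-67, 13, 130), (-63, 10, 122), (-59, 11, 133), (-55, 10, 123), (-51, 10, 121), (-47, 10, 109), (-43, 42, 84), (-39, 44, 81), (-35, 46, 82), (-31, 45, 83), (-27, 45, 85), (-23, 44, 96), (-19, 27, 116), (-15, 9, 121), (-11, 11, 116), (-7, 31, 70), (-3, 39, 92), (0, 40, 178), (4, 41, 221), (8, 40, 222), (12, 22, 219), (16, 22, 222)]
```

```bash
cat > jaw.py <<'E'
from pad import *
def jc(p,d):
    W=cloud('top',d); X=(W[...,:2]-O)@ex; Y=(W[...,:2]-O)@ey; Z=W[...,2]
    q=(abs(X)<.024)&(Z>.041)&(Z<.051)&(p.max(-1)<125)&(Y>-.09)&(Y<-.008)
    return Y[q].mean()*1000,q.sum()
if __name__=='__main__':
    z=np.load('top0.npz'); print('start',jc(z['p'],z['d']))
    print('now',np.round([jc(*snap('top')) for i in range(2)],2).tolist(), get_obs()['contact_force'].round(1))
E
python3 jaw.py
python3 -m pendant '{"xyz":[[0,0,-0.2],[0,0,-0.3],[0,0,-0.3],[0,0,0],[0,0,0]],"twist":[[0,0,0],[0,0,0],[0,0,0],[0,0,0],[0,0,0]],"grip":[0,0,0,0,0]}'
python3 jaw.py
python3 -m pendant '{"xyz":[[0,0,0.2],[0,0,0.15],[0,0,0.1],[0,0,0]],"twist":[[0,0,0],[0,0,0],[0,0,0],[0,0,0]],"grip":[0,0,0,0]}'
python3 jaw.py
python3 -m pendant '{"xyz":[[0,0,0.08],[0,0,0]],"twist":[[0,0,0],[0,0,0]],"grip":[0,0]}'
python3 jaw.py
```

```text
start (np.float64(-61.5529794291064), np.int64(166))
now [[-31.7, 161.0], [-31.64, 160.0]] [ 0.  -1.2  5.9]
time: 19.2
tcp_pos: [0.4965, -0.1222, 0.0989]
tcp_rot: [0.996, 0.092, 0.0, -0.0]
contact_force: [0.5, -0.9, 0.2]
finger_gap: -0.001
start (np.float64(-61.5529794291064), np.int64(166))
now [[-32.14, 159.0], [-32.22, 159.0]] [-0.  -0.1  0.3]
time: 19.8
tcp_pos: [0.4971, -0.1227, 0.0804]
tcp_rot: [0.996, 0.092, 0.0, 0.0]
contact_force: [0.7, -3.8, 8.1]
finger_gap: 0.005
start (np.float64(-61.5529794291064), np.int64(166))
now [[-27.5, 160.0], [-27.37, 154.0]] [ 0.  -4.7  7.9]
time: 20.15
tcp_pos: [0.4972, -0.1228, 0.0774]
tcp_rot: [0.996, 0.092, 0.0, 0.0]
contact_force: [0.1, -4.9, 9.8]
finger_gap: 0.004
start (np.float64(-61.5529794291064), np.int64(166))
now [[-26.12, 159.0], [-26.21, 160.0]] [-0.6 -5.4  9.4]
```

```bash
python3 -m pendant '{"xyz":[[0,0,0],[0,0,0],[0,0,0],[0,0,0],[0,0,0]],"twist":[[0,0,0],[0,0,0],[0,0,0],[0,0,0],[0,0,0]],"grip":[0,0,0,0,0]}'
python3 jaw.py; python3 look.py final
```

```text
time: 20.88
tcp_pos: [0.4972, -0.1228, 0.0775]
tcp_rot: [0.996, 0.092, 0.0, 0.0]
contact_force: [-1.1, -6.2, 9.9]
finger_gap: 0.0
start (np.float64(-61.5529794291064), np.int64(166))
now [[-26.22, 158.0], [-26.1, 158.0]] [-0.1 -5.4 10.2]
scene [300, 161, 31, 27, 400] [315.4 174.4] rect [441.  112.1] [ 79.9 112.1] 9.8 z [0.0167 0.0353 0.0446]
top [258, 239, 44, 28, 869] [279.4 252.8] rect [452.3 113.7] [ 59.5 109.5] 10.1 z [0.0151 0.0252 0.0445]
```

View pics/final.png

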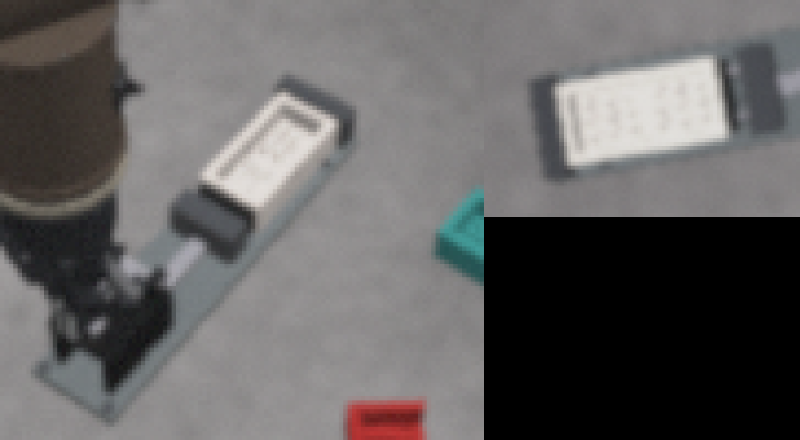

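The pad is against the dish's near end (right panel (728,95)), the jaw is close behind it, and the dish is whole and closed. The trigger is held at about 10 N and steady, so I'm handing in.

```bash
python3 -c "from rig import hand_in; print(hand_in())"
```

```text
the job is handed in; nothing more can be done
None
```

The loose half is in the clamp against the other half. I handed in with the trigger held down and the pad about half way in; the hand-in gave no verdict.

**Placing:** I gripped half_b across its width, set it on the bed and slid it towards the fixed jaw. The push force then jumped from about 1 N to 32 N, about 1 mm from where I expected home. I eased off and let go. The top view afterwards showed one block about 110 x 59 mm, in line with the clamp and against the jaw.

**Pumping:** I made three full presses, letting the trigger right up after each. The third just brought the pad onto the dish. I then held a fourth press part way.

**Last checks:**
- **Trigger:** the bar is about 13.5 mm down (z = 0.0775 m), with a steady push of about 10 N.
- **Pad:** it is pushed in roughly 7.5 to 8.5 mm. I worked this out from 35.4 mm of jaw travel, and from about 6 mm of advance on top of the 2–3 mm left after the previous release. I could not measure it directly.
- **Dish:** it stayed closed and in place between the two looks (109.7 mm long before, 109.5 mm after).

**What went less well:**
- **Early slide:** I pressed half_b onto the bed with about 20 N and corrected it straight away.
- **Scene camera:** its outline of the dish came out too wide, so I relied on the top camera.
- **Bystanders:** I did not re-measure the soap pump, tumbler and brush, but the arm stayed well clear of them.

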